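# Vent the drying box and hold its lid ajar

### The arm

A 7-joint arm with a two-finger parallel gripper is mounted at the origin on the work surface. World frame = base frame: x ahead of the robot, y to its left, z up, the work surface at z = 0. Lengths are in mm, angles in rad, forces in N, time in s.
With the tool pointing down it reaches from about 425 to 875 mm from the base axis. Payload 8.4 kg.
Tool frame: the origin (TCP) lies on the centre line of the jaws, within the pads' length; the fingertips stand 17 mm ahead of it and the grasp point (between the pads) lies 2 mm behind it; z points along the fingers, y is the line along which they close (so a half turn about z gives the same grasp; the last joint's range is limited). The gripper opens to 85 mm and grips with 20 to 120 N. Pads are 22 mm wide; open, the fingers measure 114 mm over their backs; the gripper's body (76 mm by 85 mm) begins 54 mm behind the grasp point. The pads swing forward as they close: fully open they stand 13 mm farther back than shut.
Start: joints at [1.054, 0.333, 0.04, 1.465, -0.013, 1.343, -0.059], TCP at [263.713, -594.071, 248.308] pointing down, gripper open.
Joint ranges: [-2.58, 2.58], [-0.38, 2.09], [-1.3, 1.39], [0.25, 2.4], [-1.5, 4.64], [0.08, 2.09], [-2.65, 2.65]. Speed limits (rad/s): [2.22, 2.22, 2.79, 2.79, 3.14, 3.14, 3.14].

### API

Orientations are given as a rotation vector (axis times angle).
In Python, from plant import telemetry, cams, close_job gives the robot as it stands.
- The arm moves only by the tool drive_tool, never from a script. Its argument "commands" is a list of rows, each a list of 7 numbers: the shift along the tool's x, y, z normalised to -1 to 1, where 1 is 5 cm, then the turn, a rotation vector about the tool's x, y, z normalised to -1 to 1, where 1 is 4 degrees, then the gripper command: -1 is fully open, 1 is shut, values between are in proportion. In form: [[tx, ty, tz, ax, ay, az, grip], ...]. A call has 1 to 8 rows; each row shifts and turns the commanded pose from where the row before left it, along the tool's axes as they then stand; what a row does not reach is not made up. A row lasts 1/10 s, in which the tool goes at most 50 mm and 8.59 degrees, less where a joint would pass 70% of its speed; a pose out of reach is approached as far as the arm can. A call with a number of a shift or a turn outside -1 to 1 is refused whole. A call with a gripper value outside its range is refused whole. The fingers move at their own pace and stop on an object; "newtons" is the grip in N (left out, the last holds). Time passes only in rows, so rows that do not move let the fingers close. It gives the time, the measured TCP pose, the force, the opening and the grip force at its end, in the units of the state.
- telemetry.observe(): the state, without advancing time (a new reading comes with each control period).
- cams.grab_frame(name): name is "side" or "top"; returns the picture (400x640x3 uint8, red, green, blue); there is no depth.
- cams.get_calibration(name): a dict with "vfov" (degrees; the focal length in pixels is half the picture's height over the tangent of half this angle, whatever the lens; pixels are square), "cx", "cy" (the principal point, pixels), "xyz" and "attitude" of the camera in the world. Camera axes: x right, y down, z forward; pixel columns grow to the right and rows downward; lengths in mm; the calibration is good to about 2 mm. A picture is of the moment at which its call begins. get_calibration takes no time and is no camera call.
- close_job(): hands the job in; it is judged then, once.
The state is a dict: "clock": time; "q": joint angles; "qvel": joint speeds; "tau": joint torques, N m; "eef_pos": TCP position; "ee_rot": TCP orientation; "ft_force": force on the tool from outside, world axes, zero at the start; "wrist_torque": the same for the moment, N m; "width": opening from 0.0 (shut) to 1.0 (fully open); "grip_force": force on a finger pad.
Only numpy, scipy, OpenCV 4.12 (cv2) and the standard library are available. Lean on these libraries where they do the work, as an engineer would, in place of code of your own. Each camera call takes 0.05 s, during which the arm holds its last target. There are 200 camera calls.

### The job

On the control pad, press three keys fully down and let them up again, one at a time: first the long bar key (stop), then the square key (vent), then the large round key (unlock); never press the small round key. Then lift the drying box's lid, breaking it free of its sticky seal without letting it fly wide open, and hold it slightly open, with its front edge about 4 cm (11 degrees) up. Finish while still holding the lid still like that, and leave everything else on the table where it is.

Things in the scene. Friction and masses are not known exactly. Their poses are not given: they have to be found in the camera images.
- chamber: drying box fixed to the table: 200 mm deep (own x) x 220 wide (own y) x 110 high without its lid, white walls 8 thick on a grey plinth. Origin: centre of its underside on the table; own z up; own -x is its front (handle side), own +x its hinge side. It stands either on the left or on the right of the table, the control pad on the other side.
- lid (a joint): hinge of the drying box's lid, rad: 0 shut, grows as the front edge rises, stop at 0.5. Lid: 206 x 226 x 10 thick plate, about 0.3 kg, that falls shut if let go. A sticky rubber seal holds it: starting to lift by the handle takes an upward pull of about 13 to 15 N; that resistance is greatest when shut and falls away quickly, to about half at 0.05 rad; from about 0.08 rad (14 mm of lift at the front) only 2.5 to 5 N are left. A lid that falls shut seals again.
- lid_handle (a point): centre of the round steel bar handle on the lid: bar 12 mm thick, 100 mm long between its two upright 12 mm posts, parallel to the hinge (own y), its centre line 40 mm above the lid's upper face and 162 mm above the table when shut, nothing under it between the posts. It moves on a circle about the hinge line. Axes: the lid's (shut: same as the box's).
- lid_hinge (a point): middle of the lid's hinge line, fixed on the box: 110 mm above the table, at the middle of its rear upper edge; the hinge line runs along own y. With the lid shut the handle's bar lies 175 mm from it along own -x and 52 mm above it. Axes: the box's, own x pointing from handle to hinge, own z up.
- pad: grey control pad fixed to the table: 125 x 125 x 35 mm high block with a black upper face carrying four white spring keys in a 2 x 2 square, centres 54 mm apart. Origin: centre of its underside; own z up; own -x is its front (robot side).
- key_bar_top (a point): centre of the upper face of the long narrow bar key, 40 mm (own y) x 14 mm (own x); front left (own -x, +y) corner of the control pad; 12 mm above the pad's face (47 mm above the table) when up. Moves down with the key.
- key_bar (a joint): travel of that key, m: 0 up, 0.006 fully down; needs 1.5 N to start and 5 N to be fully down, springs back up.
- key_square_top (a point): centre of the upper face of the square key, 27 x 27 mm; rear left (own +x, +y) corner of the control pad; 12 mm above the pad's face (47 mm above the table) when up. Moves down with the key.
- key_square (a joint): travel of that key, m: 0 up, 0.006 fully down; needs 1.5 N to start and 5 N to be fully down, springs back up.
- key_round_top (a point): centre of the upper face of the large round key, 30 mm dia; front right (own -x, -y) corner of the control pad; 12 mm above the pad's face (47 mm above the table) when up. Moves down with the key.
- key_round (a joint): travel of that key, m: 0 up, 0.006 fully down; needs 1.5 N to start and 5 N to be fully down, springs back up.
- key_small_top (a point): centre of the upper face of the small round key, 16 mm dia, not to be pressed; rear right (own +x, -y) corner of the control pad; 12 mm above the pad's face (47 mm above the table) when up. Moves down with the key.
- key_small (a joint): travel of that key, m: 0 up, 0.006 fully down; needs 1.5 N to start and 5 N to be fully down, springs back up.
- cup: bystander, loose: white paper-like cup, 72 dia x 90 high mm. Origin: centre of its underside.
- tape: bystander, loose: roll of tape lying flat, 68 dia x 24 high mm. Origin: centre of its underside.
- glue: bystander, loose: white glue bottle, 52 dia x 110 high mm. Origin: centre of its underside.
- phone: bystander, loose: black phone lying flat, 150 x 72 x 9 mm. Origin: centre of its underside.
- spool: bystander, loose: wooden thread spool standing, 44 dia x 50 high mm. Origin: centre of its underside.
- brush: bystander, loose: brush lying on the table, about 200 long mm. Origin: near its middle.
- jar: bystander, loose: glass jar with a metal cap, 64 dia x 75 high mm. Origin: centre of its underside.

How it is judged:
By the outcome, as a careful person would: the job done as asked, in the order asked, and still so for the second after the job is handed in, while the arm keeps its last pose, push and grip.
It also fails if it takes over 58 s, if anything falls off the work surface, if the arm or the gripper's body presses on something with over 40 N, if the wrist force passes 120 N, or if a joint passes its speed limit or range.

## Working session

There is one attempt and no reset: what is moved stays moved. The work goes in short steps, Python scripts to look and compute and a tool call to move; the robot and the scene stay as the last step left them, time stands still between calls to the robot, and variables do not carry over. Pictures are saved under pics/ and viewed, at most 10 in all, crops included, and the job is handed in when it is done.

Besides the shell and the picture viewer there is one more tool, called after "Call:" as a command line: name --pt "numbers of a row" for each row, then --argument value for the rest. drive_tool: Moves the arm, as the interface text tells. Its arguments: {"type":"object","properties":{"commands":{"type":"array","items":{"type":"array","items":{"type":"number"}}},"newtons":{"type":"number"}},"required":["commands"]}

```bash
mkdir -p pics; ls; python3 - <<'E'
from plant import telemetry, cams
import cv2
print(telemetry.observe())
for n in("top","side"):
    print(n,cams.get_calibration(n)); cv2.imwrite(f"pics/{n}0.png",cams.grab_frame(n)[:,:,::-1])
E
```

```text
pics
{'clock': 0.0, 'q': array([ 1.05380836,  0.33388617,  0.039887  ,  1.46630394, -0.01340684,
        1.34329191, -0.05846646]), 'qvel': array([-4.22502854e-04,  4.66787804e-04, -6.10898884e-04,  2.11576913e-04,
       -1.53618768e-03,  4.33832070e-05,  1.35274691e-03]), 'tau': array([ 6.96728130e-04, -6.58549404e+01,  1.36610080e+00, -4.05572927e+01,
        1.69451855e-02,  1.22793327e-02,  5.04924870e-06]), 'eef_pos': array([ 263.52116221, -593.70331865,  247.42141969]), 'ee_rot': array([-3.07176817e+00, -6.51176232e-01,  6.91614289e-04]), 'ft_force': array([-0.04655281,  0.08389462,  0.07081588]), 'wrist_torque': array([0.00455946, 0.00090672, 0.0183841 ]), 'grip_force': 0.0, 'width': 1.0004459544431092}
top {'vfov': 53.307775225471794, 'cx': 327.6486654913908, 'cy': 195.90289420582695, 'xyz': array([ 384.95615166,   19.11664729, 1294.79488521]), 'attitude': array([-2.21162969,  2.15141874, -0.14166427])}
side {'vfov': 54.46271803218876, 'cx': 319.39054381016365, 'cy': 201.88892205760334, 'xyz': array([288.53456945, 636.23146731, 945.0746507 ]), 'attitude': array([-0.48705894,  2.82374629, -1.00444374])}
```

View pics/top0.png

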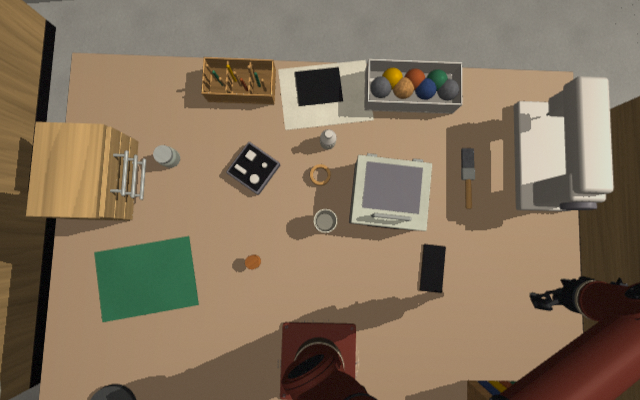

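View pics/side0.png

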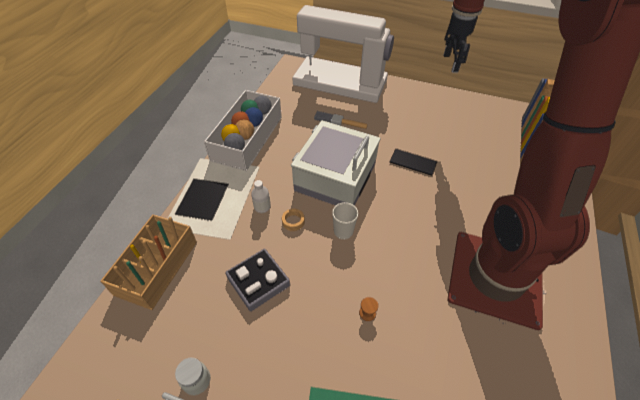

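```bash
cat > h.py <<'E'
import numpy as np, cv2
from scipy.spatial.transform import Rotation as R
from plant import telemetry, cams
def ray(n,px):
    c=cams.get_calibration(n); f=200/np.tan(np.radians(c["vfov"]/2))
    d=R.from_rotvec(c["attitude"]).apply([(px[0]-c["cx"])/f,(px[1]-c["cy"])/f,1]); return np.array(c["xyz"]),d
def onz(n,px,z):
    o,d=ray(n,px); return o+d*(z-o[2])/d[2]
def proj(n,p):
    c=cams.get_calibration(n); f=200/np.tan(np.radians(c["vfov"]/2))
    v=R.from_rotvec(c["attitude"]).inv().apply(np.array(p)-c["xyz"]); return v[:2]/v[2]*f+[c["cx"],c["cy"]]
def tri(a,b):
    o1,d1=ray("top",a);o2,d2=ray("side",b)
    s=np.linalg.lstsq(np.c_[d1,-d2],o2-o1,rcond=None)[0]
    p,q=o1+s[0]*d1,o2+s[1]*d2; return (p+q)/2,np.linalg.norm(p-q)
E
python3 - <<'E'
from h import *
t=cv2.imread("pics/top0.png"); s=cv2.imread("pics/side0.png")
for n,im,(x0,y0,x1,y1) in(("top",t,(225,140,282,196)),("side",s,(225,248,292,305))):
    g=cv2.cvtColor(im,6)[y0:y1,x0:x1]; m=(g>150).astype(np.uint8)
    # keys are enclosed by black: drop components touching the crop border
    k,l,st,ce=cv2.connectedComponentsWithStats(m)
    for i in range(1,k):
        x,y,w,h,a=st[i]
        if a>8 and x>0 and y>0 and x+w<x1-x0 and y+h<y1-y0: p=ce[i]+[x0,y0]; print(n,a,p.round(1),onz(n,p,47).round(1))
c=lambda im,x0,y0,x1,y1:cv2.resize(im[y0:y1,x0:x1],(400,400),interpolation=2)
cv2.imwrite("pics/box.png",np.hstack([c(t,340,145,440,245),c(s,285,110,385,210)]))
E
```

```text
top 62 [250.3 154.7] [637.5 234.6  47. ]
top 16 [264.  164.5] [607.4 190.3  47. ]
top 46 [240.2 168.5] [592.4 264.5  47. ]
top 64 [254.  178.2] [562.7 219.9  47. ]
side 24 [259.9 260.3] [606.1 187.3  47. ]
side 87 [242.  271.4] [635.9 232.9  47. ]
side 87 [270.7 275.1] [561.2 217.8  47. ]
side 68 [252.6 286.6] [591.1 263.   47. ]
```

View pics/box.png

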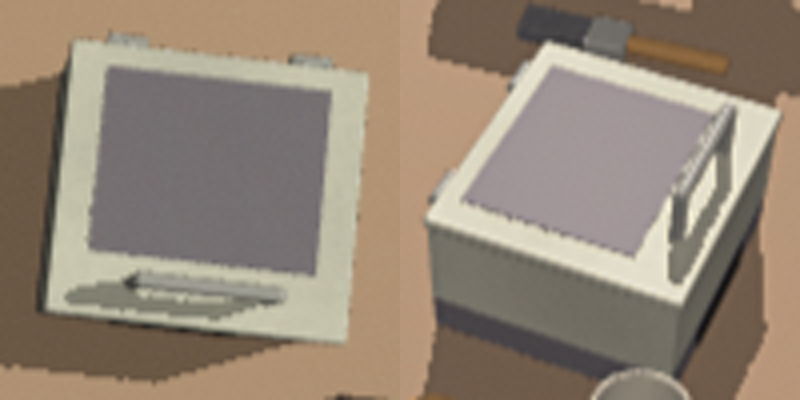

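The pad's keys are found in both views, agreeing within 3 mm with 54 mm spacing. The crop shows the box lid with its corners, top crop (75,40),(368,73),(347,341),(45,312). The handle bar runs from about (135,277) to (285,293), and in the side crop from (675,190) to (733,110).

```bash
python3 - <<'E'
from h import *
T=lambda x,y:(340+x/4,145+y/4); S=lambda x,y:(285+(x-400)/4,110+y/4)
for a in((75,42),(368,73),(347,341),(45,310)): print("lidT",onz("top",T(*a),120).round(1))
for a in((547,42),(779,113),(683,302),(428,220)): print("lidS",onz("side",S(*a),120).round(1))
for a,b in(((135,277),(675,190)),((285,293),(733,110))):
    print("bar",onz("top",T(*a),166).round(1),onz("side",S(*b),166).round(1),tri(T(*a),S(*b)))
print("tip view",onz("top",(325,221),90),onz("top",(329,138),110),onz("top",(253,262),50),onz("top",(320,175),24),onz("top",(166,157),75))
E
```

```text
lidT [ 630.7 -101.8  120. ]
lidT [ 614.  -323.4  120. ]
lidT [ 412.4 -307.6  120. ]
lidT [429.2 -83.3 120. ]
lidS [ 612.3 -326.6  120. ]
lidS [ 411.4 -307.   120. ]
lidS [427.7 -89.4 120. ]
lidS [ 627.9 -103.3  120. ]
bar [ 452.6 -142.9  166. ] [ 454.8 -149.5  166. ] (array([ 452.63916983, -141.7062774 ,  173.82364417]), np.float64(0.9484728557128785))
bar [ 444.2 -250.3  166. ] [ 437.7 -246.   166. ] (array([ 441.67990063, -252.11576132,  160.21207157]), np.float64(5.734224231559279))
tip view [432.69820988  -6.35571752  90.        ] [683.79888692 -11.3287924  110.        ] [302.46468156 210.63850454  50.        ] [582.88882016  12.32901496  24.        ] [616.34564988 487.15098166  75.        ]
```

Call:
drive_tool --pt "0.3 -0.3 0 0 0 0 1" --pt "0.5 -0.5 0 0 0 0 1" --pt "0.5 -0.5 0 0 0 0 1" --pt "0.5 -0.5 0 0 0 0 1" --pt "0.5 -0.5 0 0 0 0 1" --pt "0.5 -0.5 0 0 0 0 1" --pt "0.5 -0.5 0 0 0 0 1" --pt "0.5 -0.5 0 0 0 0 1" --newtons 30

```text
clock: 0.9
eef_pos: [360.4, -341.8, 248.0]
ee_rot: [-3.073, -0.651, 0.001]
ft_force: [1.3, 0.6, -0.1]
width: 0.002
grip_force: 0.0
```

```bash
cat >> h.py <<'E'
KEY=dict(square=(636.7,233.8),bar=(591.7,263.8),round=(562,218.8)); HND=(446.5,-198.5)
def go(xyz,yaw=None):
    o=telemetry.observe(); r=R.from_rotvec(o["ee_rot"]); M=r.as_matrix()
    y=np.degrees(np.arctan2(M[1,0],M[0,0]))
    print("t",round(o["clock"],2),"pos",o["eef_pos"].round(1),"yaw",y.round(1),"tilt",M[:,2].round(3),"q",o["q"].round(2),"F",o["ft_force"].round(1),"w",round(o["width"],2))
    print("shift units (1=50mm):",(r.inv().apply(np.array(xyz)-o["eef_pos"])/50).round(3), "" if yaw is None else "az units %.2f"%(-(yaw-y)/4))
E
python3 -c "
from h import *
go((*KEY['bar'],150),85)"
```

```text
t 0.9 pos [ 360.4 -341.8  248. ] yaw 23.9 tilt [-0.  0. -1.] q [ 0.8   0.03 -0.14  1.82  0.    1.29 -0.49] F [ 1.3  0.6 -0.1] w 0.0
shift units (1=50mm): [ 9.142 -9.193  1.962] az units -15.27
```

Call:
drive_tool --pt "0.5 -0.5 0 0 0 0 1" --pt "0.5 -0.5 0 0 0 0 1" --pt "0.5 -0.5 0 0 0 0 1" --pt "0.5 -0.5 0 0 0 0 1" --pt "0.5 -0.5 0 0 0 0 1" --pt "0.5 -0.5 0 0 0 0 1" --pt "0.5 -0.5 0 0 0 0 1" --pt "0.5 -0.5 0 0 0 0 1"

```text
clock: 1.7
eef_pos: [462.0, -78.0, 248.2]
ee_rot: [3.073, 0.651, -0.0]
ft_force: [0.7, -0.1, 0.6]
width: 0.003
grip_force: 0.0
```

Call:
drive_tool --pt "0.5 -0.5 0 0 0 0 1" --pt "0.5 -0.5 0 0 0 0 1" --pt "0.5 -0.5 0 0 0 0 1" --pt "0.5 -0.5 0 0 0 0 1" --pt "0.5 -0.5 0.2 0 0 0 1" --pt "0.5 -0.5 0.3 0 0 0 1" --pt "0.5 -0.5 0.3 0 0 0 1" --pt "0.5 -0.5 0.3 0 0 0 1"

```text
clock: 2.5
eef_pos: [563.9, 185.6, 192.4]
ee_rot: [3.073, 0.651, -0.001]
ft_force: [0.4, 0.3, -0.6]
width: -0.001
grip_force: 0.0
```

Call:
drive_tool --pt "0.4 -0.4 0.4 0 0 0 1" --pt "0.3 -0.3 0.4 0 0 0 1" --pt "0 0 0 0 0 0 1" --pt "0 0 0 0 0 0 1"

```text
clock: 2.9
eef_pos: [580.9, 230.8, 152.6]
ee_rot: [-3.073, -0.653, 0.003]
ft_force: [-0.3, -0.7, 0.3]
width: -0.003
grip_force: 0.0
```

```bash
python3 -c "
from h import *
go((*KEY['bar'],80),85)"
```

```text
t 2.9 pos [580.9 230.8 152.6] yaw 24.0 tilt [-0.002 -0.    -1.   ] q [ 0.05  0.42 -0.64  1.62  0.27  1.19 -1.8 ] F [-0.3 -0.7  0.3] w -0.0
shift units (1=50mm): [ 0.469 -0.515  1.451] az units -15.25
```

Call:
drive_tool --pt "0.24 -0.26 0.3 0 0 0 1" --pt "0.23 -0.255 0.4 0 0 0 1" --pt "0 0 0.4 0 0 0 1" --pt "0 0 0.35 0 0 0 1" --pt "0 0 0 0 0 0 1" --pt "0 0 0 0 0 0 1"

```text
clock: 3.5
eef_pos: [592.8, 262.8, 81.5]
ee_rot: [3.073, 0.649, 0.001]
ft_force: [0.6, 0.1, -0.1]
width: 0.004
grip_force: 0.0
```

```bash
python3 -c "
from h import *
go((*KEY['bar'],65))
t=cams.grab_frame('top')[:,:,::-1];s=cams.grab_frame('side')[:,:,::-1]
cv2.imwrite('pics/k1.png',np.hstack([cv2.resize(t[125:205,215:295],(400,400)),cv2.resize(s[235:315,215:295],(400,400))]))"
```

```text
t 3.5 pos [592.8 262.8  81.5] yaw 23.9 tilt [ 0. -0. -1.] q [-0.02  0.54 -0.61  1.62  0.34  1.09 -1.88] F [ 0.6  0.1 -0.1] w 0.0
shift units (1=50mm): [-0.013 -0.027  0.33 ]
```

View pics/k1.png

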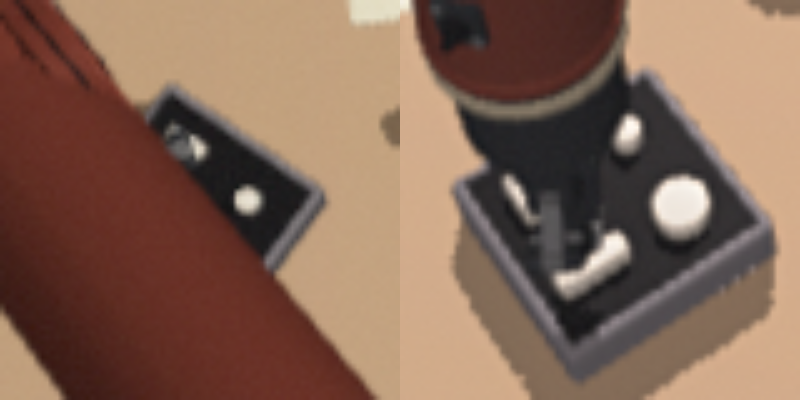

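The side crop shows the shut fingers hanging right over the bar key, about (560,250), clear of the others. I go down.

Call:
drive_tool --pt "0 0 0.12 0 0 0 1" --pt "0 0 0.12 0 0 0 1" --pt "0 0 0.1 0 0 0 1" --pt "0 0 0.06 0 0 0 1" --pt "0 0 0 0 0 0 1"

```text
clock: 4.1
eef_pos: [592.4, 263.7, 60.6]
ee_rot: [3.073, 0.651, -0.001]
ft_force: [-0.7, -1.5, 2.8]
width: 0.003
grip_force: 1.7
```

Call:
drive_tool --pt "0 0 0.04 0 0 0 1" --pt "0 0 0.03 0 0 0 1" --pt "0 0 0 0 0 0 1"

```text
clock: 4.4
eef_pos: [592.5, 263.7, 58.1]
ee_rot: [3.073, 0.651, 0.0]
ft_force: [-3.9, -2.9, 9.2]
width: 0.002
grip_force: 4.8
```

Call:
drive_tool --pt "0 0 0.03 0 0 0 1" --pt "0 0 0 0 0 0 1"

```text
clock: 4.6
eef_pos: [592.5, 263.8, 57.9]
ee_rot: [3.072, 0.651, 0.001]
ft_force: [-7.3, -5.3, 20.6]
width: -0.001
grip_force: 10.4
```

Call:
drive_tool --pt "0 0 -0.15 0 0 0 1" --pt "0 0 -0.25 0 0 0 1" --pt "0.2 0.3 0 0 0 0 1" --pt "0.2 0.3 0 0 0 0 1" --pt "0.16 0.3 0 0 0 0 1" --pt "0 0 0 0 0 0 1" --pt "0 0 0 0 0 0 1"

```text
clock: 5.3
eef_pos: [636.3, 233.4, 75.0]
ee_rot: [-3.073, -0.649, 0.002]
ft_force: [-0.8, 0.2, 1.0]
width: -0.004
grip_force: 0.0
```

```bash
python3 -c "
from h import *
go((*KEY['square'],58.5))"
```

```text
t 5.3 pos [636.3 233.4  75. ] yaw 23.9 tilt [-0.001  0.    -1.   ] q [ 0.01  0.59 -0.59  1.54  0.35  1.11 -1.81] F [-0.8  0.2  1. ] w -0.0
shift units (1=50mm): [ 0.011 -0.005  0.33 ]
```

Call:
drive_tool --pt "0 0 0.12 0 0 0 1" --pt "0 0 0.1 0 0 0 1" --pt "0 0 0.06 0 0 0 1" --pt "0 0 0.05 0 0 0 1" --pt "0 0 0.02 0 0 0 1" --pt "0 0 0 0 0 0 1"

```text
clock: 5.9
eef_pos: [635.8, 234.7, 58.5]
ee_rot: [-3.073, -0.652, 0.001]
ft_force: [-3.8, 0.7, 5.1]
width: -0.001
grip_force: 2.3
```

Call:
drive_tool --pt "0 0 0.02 0 0 0 1" --pt "0 0 0 0 0 0 1"

```text
clock: 6.1
eef_pos: [636.0, 234.7, 58.2]
ee_rot: [-3.073, -0.652, -0.0]
ft_force: [-5.9, -0.1, 8.2]
width: 0.0
grip_force: 4.3
```

Call:
drive_tool --pt "0 0 0.03 0 0 0 1" --pt "0 0 0 0 0 0 1"

```text
clock: 6.3
eef_pos: [636.0, 234.7, 58.0]
ee_rot: [-3.073, -0.652, -0.001]
ft_force: [-8.7, -2.0, 18.4]
width: 0.005
grip_force: 9.5
```

Call:
drive_tool --pt "0 0 -0.15 0 0 0 1" --pt "0 0 -0.35 0 0 0 1" --pt "-0.5 -0.1 0 0 0 0 1" --pt "-0.5 -0.1 0 0 0 0 1" --pt "-0.48 -0.11 0 0 0 0 1" --pt "0 0 0 0 0 0 1" --pt "0 0 0 0 0 0 1"

```text
clock: 7.0
eef_pos: [563.1, 217.8, 81.8]
ee_rot: [3.073, 0.651, 0.003]
ft_force: [-0.1, 0.3, 0.8]
width: -0.004
grip_force: 0.0
```

```bash
python3 -c "
from h import *
go((*KEY['round'],58.5))"
```

```text
t 7.0 pos [563.1 217.8  81.8] yaw 23.9 tilt [ 0.002 -0.    -1.   ] q [ 0.06  0.46 -0.63  1.74  0.3   1.05 -1.83] F [-0.1  0.3  0.8] w -0.0
shift units (1=50mm): [-0.013 -0.028  0.466]
```

Call:
drive_tool --pt "0 0 0.15 0 0 0 1" --pt "0 0 0.12 0 0 0 1" --pt "0 0 0.1 0 0 0 1" --pt "0 0 0.06 0 0 0 1" --pt "0 0 0.05 0 0 0 1" --pt "0 0 0.02 0 0 0 1" --pt "0 0 0 0 0 0 1"

```text
clock: 7.7
eef_pos: [562.8, 218.2, 57.9]
ee_rot: [3.072, 0.651, 0.001]
ft_force: [-8.0, -5.2, 21.6]
width: 0.004
grip_force: 11.4
```

Call:
drive_tool --pt "0 0 0.03 0 0 0 1" --pt "0 0 0 0 0 0 1"

```text
clock: 7.9
eef_pos: [562.9, 218.2, 57.6]
ee_rot: [3.072, 0.651, 0.002]
ft_force: [-11.8, -7.7, 35.3]
width: 0.002
grip_force: 17.7
```

Call:
drive_tool --pt "0 0 -0.2 0 0 0 1" --pt "0 0 -0.5 0 0 0 1" --pt "0 0 -0.6 0 0 0 1" --pt "0 0 -0.6 0 0 0 1" --pt "0 0 -0.6 0 0 0 1" --pt "0 0 -0.6 0 0 0 1" --pt "0 0 -0.5 0 0 0 1" --pt "0 0 -0.2 0 0 0 -1"

```text
clock: 8.7
eef_pos: [563.0, 218.9, 246.7]
ee_rot: [-3.073, -0.652, -0.005]
ft_force: [0.4, 0.9, 0.5]
width: 0.158
grip_force: 0.0
```

```bash
python3 -c "
from h import *
go((*HND,248),85.2)
t=cams.grab_frame('side')[:,:,::-1]
cv2.imwrite('pics/k2.png',cv2.resize(t[235:315,215:295],(400,400)))"
```

```text
t 8.7 pos [563.  218.9 246.7] yaw 23.9 tilt [ 0.003  0.001 -1.   ] q [ 0.1   0.31 -0.67  1.56  0.2   1.34 -1.75] F [0.4 0.9 0.5] w 0.16
shift units (1=50mm): [-5.518  6.683 -0.043] az units -15.31
```

View pics/k2.png

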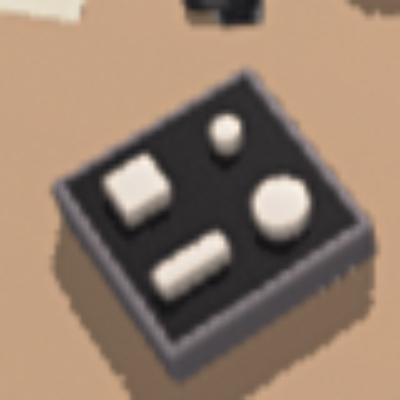

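The picture shows all four keys up again, with the pad undisturbed. Next I travel to the handle.

Call:
drive_tool --pt "-0.3 0.4 0 0 0 0 -1" --pt "-0.4 0.5 0 0 0 0 -1" --pt "-0.4 0.5 0 0 0 0 -1" --pt "-0.4 0.5 0 0 0 0 -1" --pt "-0.4 0.5 0 0 0 0 -1" --pt "-0.4 0.5 0 0 0 0 -1" --pt "-0.4 0.5 0 0 0 0 -1" --pt "-0.4 0.5 0 0 0 0 -1"

```text
clock: 9.55
eef_pos: [498.7, -24.3, 242.7]
ee_rot: [-3.073, -0.651, 0.003]
ft_force: [1.3, -0.5, -0.6]
width: 0.998
grip_force: 0.0
```

Call:
drive_tool --pt "-0.4 0.5 0 0 0 0 -1" --pt "-0.4 0.5 0 0 0 0 -1" --pt "-0.4 0.5 0 0 0 0 -1" --pt "-0.4 0.5 0 0 0 0 -1" --pt "-0.4 0.4 0 0 0 0 -1" --pt "-0.3 0.3 0 0 0 0 -1" --pt "-0.2 0.2 0 0 0 0 -1" --pt "0 0 0 0 0 -1 -1"

```text
clock: 10.35
eef_pos: [443.1, -208.0, 243.0]
ee_rot: [-3.049, -0.754, 0.003]
ft_force: [0.3, 0.3, -0.0]
width: 1.001
grip_force: 0.0
```

Call:
drive_tool --pt "0 0 0 0 0 -1 -1" --pt "0 0 0 0 0 -1 -1" --pt "0 0 0 0 0 -1 -1" --pt "0 0 0 0 0 -1 -1" --pt "0 0 0 0 0 -1 -1" --pt "0 0 0 0 0 -1 -1" --pt "0 0 0 0 0 -1 -1" --pt "0 0 0 0 0 -1 -1"

```text
clock: 11.15
eef_pos: [444.3, -205.5, 243.3]
ee_rot: [-2.718, -1.574, 0.001]
ft_force: [0.1, 0.5, 0.7]
width: 1.0
grip_force: 0.0
```

Call:
drive_tool --pt "0 0 0 0 0 -1 -1" --pt "0 0 0 0 0 -1 -1" --pt "0 0 0 0 0 -1 -1" --pt "0 0 0 0 0 -1 -1" --pt "0 0 0 0 0 -1 -1" --pt "0 0 0 0 0 -1 -1" --pt "0 0 0 0 0 -0.3 -1" --pt "0 0 0 0 0 0 -1"

```text
clock: 11.95
eef_pos: [444.3, -205.8, 243.7]
ee_rot: [-2.313, -2.124, 0.0]
ft_force: [-0.1, 0.5, 0.4]
width: 1.0
grip_force: 0.0
```

```bash
python3 -c "
from h import *
go((*HND,215),85.2)"
```

```text
t 11.95 pos [ 444.3 -205.8  243.7] yaw 85.1 tilt [-0.001  0.001 -1.   ] q [ 0.71  0.03 -0.37  1.83  0.01  1.28  0.25] F [-0.1  0.5  0.4] w 1.0
shift units (1=50mm): [0.149 0.033 0.574] az units -0.02
```

Call:
drive_tool --pt "0.08 0.02 0.2 0 0 0 -1" --pt "0.07 0.01 0.3 0 0 0 -1" --pt "0 0 0.3 0 0 0 -1" --pt "0 0 0.3 0 0 0 -1" --pt "0 0 0.25 0 0 0 -1" --pt "0 0 0.2 0 0 0 -1" --pt "0 0 0.1 0 0 0 -1" --pt "0 0 0 0 0 0 -1"

```text
clock: 12.75
eef_pos: [446.3, -198.6, 161.2]
ee_rot: [-2.313, -2.124, 0.0]
ft_force: [0.1, 0.6, 0.9]
width: 1.001
grip_force: 0.0
```

```bash
python3 -c "
from h import *
go((*HND,159),85.2)
t=cams.grab_frame('side')[:,:,::-1]
cv2.imwrite('pics/g1.png',cv2.resize(t[110:210,290:390],(500,500)))"
```

```text
t 12.75 pos [ 446.3 -198.6  161.2] yaw 85.1 tilt [-0.001  0.001 -1.   ] q [ 0.69  0.1  -0.38  1.94  0.04  1.11  0.21] F [0.1 0.6 0.9] w 1.0
shift units (1=50mm): [0.003 0.005 0.044] az units -0.02
```

View pics/g1.png

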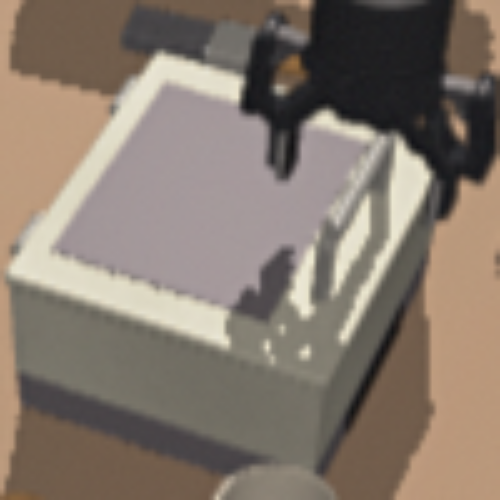

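The open fingers straddle the bar: tips about (283,178) and (443,210), bar middle about (357,180). I close gently.

Call:
drive_tool --pt "0 0 0.04 0 0 0 0" --pt "0 0 0 0 0 0 0.3" --pt "0 0 0 0 0 0 0.5" --pt "0 0 0 0 0 0 0.6" --pt "0 0 0 0 0 0 0.7" --pt "0 0 0 0 0 0 0.7" --newtons 30

```text
clock: 13.4
eef_pos: [446.9, -198.9, 160.0]
ee_rot: [2.313, 2.125, 0.001]
ft_force: [1.2, 0.5, 0.7]
width: 0.148
grip_force: 1.1
```

Call:
drive_tool --pt "0 0 0 0 0 0 0.8" --pt "0 0 0 0 0 0 1" --pt "0 0 0 0 0 0 1" --pt "0 0 0 0 0 0 1"

```text
clock: 13.8
eef_pos: [447.4, -198.9, 160.2]
ee_rot: [2.312, 2.124, 0.002]
ft_force: [5.7, -0.5, -1.0]
width: 0.125
grip_force: 29.3
```

Call:
drive_tool --pt "0 0 0 0 0 0 1" --pt "0 0 0 0 0 0 1" --pt "0 0.02 -0.03 0.12 0 0 1" --pt "0 0.01 -0.03 0.12 0 0 1" --pt "0 0.01 -0.03 0.12 0 0 1" --pt "0 0.01 -0.03 0.12 0 0 1" --newtons 70

```text
clock: 14.4
eef_pos: [448.6, -199.0, 164.6]
ee_rot: [-2.294, -2.107, 0.036]
ft_force: [4.5, -1.7, -9.3]
width: 0.111
grip_force: 69.1
```

Call:
drive_tool --pt "0 0.01 -0.03 0.12 0 0 1" --pt "0 0.01 -0.03 0.12 0 0 1" --pt "0 0.01 -0.03 0.12 0 0 1" --pt "0 0.01 -0.03 0.12 0 0 1"

```text
clock: 14.8
eef_pos: [451.0, -199.2, 171.6]
ee_rot: [-2.276, -2.09, 0.071]
ft_force: [1.9, -0.4, -5.4]
width: 0.115
grip_force: 69.5
```

```bash
python3 -c "
from h import *
go((*HND,159),85.2)"
```

```text
t 14.8 pos [ 451.  -199.2  171.6] yaw 85.1 tilt [-0.068  0.006 -0.998] q [ 0.67  0.14 -0.38  1.87  0.07  1.21  0.18] F [ 1.9 -0.4 -5.4] w 0.12
shift units (1=50mm): [ 0.006 -0.073  0.257] az units -0.02
```

Call:
drive_tool --pt "0 0.01 -0.03 0.12 0 0 1" --pt "0 0.01 -0.03 0.12 0 0 1" --pt "0 0.01 -0.03 0.12 0 0 1" --pt "0 0.01 -0.03 0.12 0 0 1" --pt "0 0.01 -0.03 0.12 0 0 1" --pt "0 0.01 -0.03 0.12 0 0 1" --pt "0 0.01 -0.03 0.12 0 0 1" --pt "0 0 0 0 0 0 1"

```text
clock: 15.6
eef_pos: [455.1, -199.5, 181.9]
ee_rot: [-2.242, -2.059, 0.132]
ft_force: [-5.3, 1.1, -1.5]
width: 0.114
grip_force: 70.0
```

Call:
drive_tool --pt "0 0.01 -0.03 0.12 0 0 1" --pt "0 0.01 -0.03 0.12 0 0 1" --pt "0 0.01 -0.03 0.12 0 0 1" --pt "0 0.01 -0.03 0.12 0 0 1" --pt "0 0.01 -0.03 0.12 0 0 1" --pt "0 0.01 -0.02 0.12 0 0 1" --pt "0 0 0 0 0 0 1" --pt "0 0 0 0 0 0 1"

```text
clock: 16.4
eef_pos: [458.7, -199.9, 189.7]
ee_rot: [-2.213, -2.032, 0.182]
ft_force: [-7.9, 1.3, 0.4]
width: 0.113
grip_force: 70.1
```

```bash
python3 -c "
from h import *
go((460.5,-199.6,192.3),85.2)
a=cams.grab_frame('top')[:,:,::-1];t=cams.grab_frame('side')[:,:,::-1]
cv2.imwrite('pics/g2.png',cv2.resize(t[50:210,250:410],(560,560)));cv2.imwrite('pics/t2.png',a)"
```

```text
t 16.4 pos [ 458.7 -199.9  189.7] yaw 85.1 tilt [-0.178  0.016 -0.984] q [ 0.63  0.22 -0.39  1.76  0.11  1.36  0.13] F [-7.9  1.3  0.4] w 0.11
shift units (1=50mm): [ 0.008  0.025 -0.057] az units -0.02
```

View pics/g2.png

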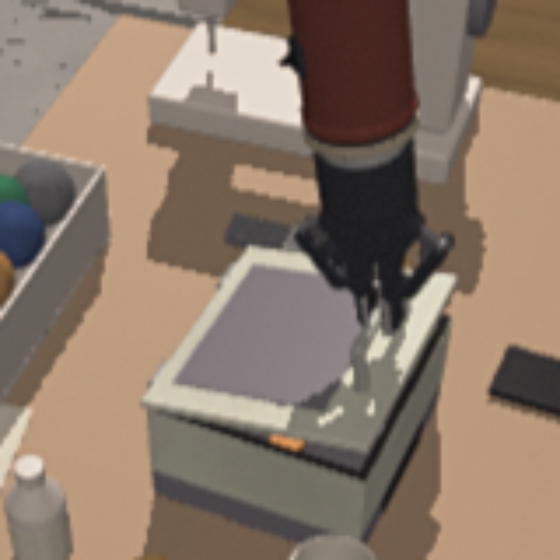

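View pics/t2.png

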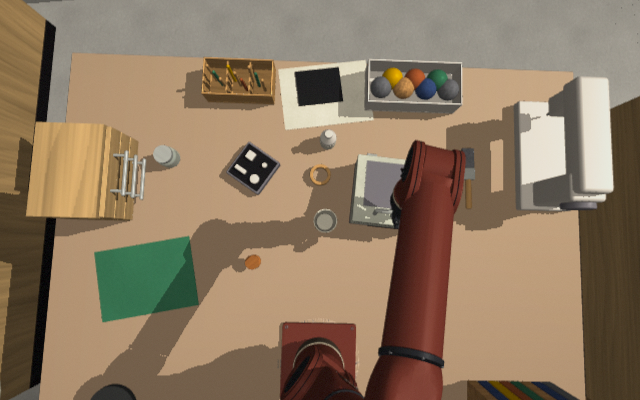

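The lid is held open about 10° with the gap clear at the front, and the bystanders stand where they were. One degree more.

Call:
drive_tool --pt "0 0 -0.03 0.12 0 0 1" --pt "0 0 -0.03 0.12 0 0 1" --pt "0 0 0 0 0 0 1" --pt "0 0 0 0 0 0 1" --pt "0 0 0 0 0 0 1" --pt "0 0 0 0 0 0 1" --pt "0 0 0 0 0 0 1" --pt "0 0 0 0 0 0 1"

```text
clock: 17.3
eef_pos: [460.2, -200.0, 192.8]
ee_rot: [-2.204, -2.024, 0.197]
ft_force: [-5.1, 0.7, -1.1]
width: 0.11
grip_force: 70.0
```

```bash
python3 -c "
from h import *
go((460.5,-199.6,192.3),85.2)
print(abs(telemetry.observe()['qvel']).max())"
```

```text
t 17.3 pos [ 460.2 -200.   192.8] yaw 85.1 tilt [-0.192  0.016 -0.981] q [ 0.63  0.23 -0.39  1.74  0.12  1.38  0.13] F [-5.1  0.7 -1.1] w 0.11
shift units (1=50mm): [0.008 0.007 0.009] az units -0.02
0.0018349949726550803
```

```bash
python3 -c "
from plant import close_job
print(close_job())"
```

```text
the job is handed in; nothing more can be done
None
```

I pressed stop, vent and unlock fully down in that order without touching the small round key, then broke the lid free, and handed the job in at 17.3 s with the gripper holding it still at about 0.19 rad (11°).

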